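# Close up the tool chest's drawer and stow the flattening press inside

### The job

Put the flattening press away in the tool chest: first push the chest's open drawer fully home until it clicks in at its detent, then flip the hasp off its staple and right over to the front, and only then raise the lid until it stands upright and stays there. Set the press down flat on the floor of the open compartment without dropping it, let go, leave the lid standing open and the drawer home, and do not disturb the other things on the bench.

Things in the scene. Friction and masses are not known exactly. Their poses are not given: they have to be found in the camera images.
- chest: grey steel tool chest, fixed. Origin on the bench, z up; front (drawer side) faces its -x, which points roughly to the robot's left (+y). Drawer base: x -135..95, y -130..130, z 0..68 mm; on it, behind a 60 mm front ledge, a compartment x -75..95, y -130..130 mm, rim at z 125, under a lid plate with its top at z 133
- compartment (a point): centre of the compartment's floor, at chest x 10, y 0, z 72 mm; axes as the chest's. Inside 162 (x) x 252 (y) mm, walls 4 mm thick, rim 53 mm above this floor
- drawer (a joint): m the drawer stands open (slides to the chest's -x); 0 = home. A sprung detent roller resists between about 18 and 8 mm open (up to about 9 N) and, if the push ends there, springs the drawer back to 20 to 30 mm open; below about 6 mm it snaps the drawer home and holds it. Running friction under 1 N
- drawer_pull (a point): middle of the outer face of the steel pull lip on the drawer front: 130 mm long (chest y), 10 mm high, 12 mm proud; at z 56 mm and chest x = -153 mm minus the opening. The drawer front is 250 mm wide, z 3 to 63 mm
- hasp (a joint): rad; 0 = strap lying back on the lid over its staple, grows as it is flipped up and over to the chest's front (-x); 1.57 = straight up, beyond that it falls by itself to its stop at 3.7, leaning down in front. Turns very easily (90 g)
- hasp_end (a point): top of the hasp's turned-up end, on its rear face. Steel strap 85 long, 34 wide, 4 mm thick, on a pin along y at chest x -85, y -60, z 139 mm, slotted round a wire staple on the lid 22 mm tall. Shut, its end is at chest x 0, up to z 164 mm, 31 mm above the lid; behind it (+x) the lid is bare
- lid (a joint): rad; 0 = shut, 1.57 = upright, stop at 1.75. A stiff friction hinge keeps the lid wherever it is left; lifting by the bar takes 3 to 6 N
- lid_bar (a point): middle of the lid's lifting bar: round steel, 10 mm thick, 80 mm long (along chest y), 35 mm clear in front of the lid's front edge, 213 mm from the hinge axis. Shut: chest x -118, y 55, z 129 mm
- lid_hinge (a point): middle of the lid's hinge axis, along y at chest x 95, z 129 mm; the bar swings up and back (+x) about it
- press: hand flattening press, loose on the bench on the chest's drawer side: dark plate 120 (x) x 76 (y) x 16 mm; on top a wooden ridge handle along x, 100 long, 26 wide, z 31 to 55 mm, on an 18 mm wide neck; 0.3 to 0.65 kg; origin at the centre of its underside, z up
- paddle: flat wooden paddle lying down, blade 90 x 75 x 12 mm, round handle 18 mm thick and 100 mm long; origin under it at the blade's handle end. A bystander
- bottle: clear upright squeeze bottle, 64 mm across, 150 mm tall; origin at the centre of its underside. A bystander
- vase: upright glass vase, 116 mm across, 175 mm tall; origin at the centre of its underside. A bystander
- waterpot: open steel pot, 100 mm across, 90 mm tall; origin at the centre of its underside. A bystander
- jacks: flat steel jacks (long two-armed tongs) lying down, about 210 x 55 x 10 mm; origin at the centre of the underside. A bystander
- block: cup-shaped wooden block 90 mm across, 60 mm tall, with a 130 mm long round side handle; origin at the centre of the cup's underside. A bystander
- torch: upright torch gas cylinder, 74 mm across, 200 mm tall; origin at the centre of its underside. A bystander
Not all that is in view belongs to the job. What is shaped like the press but red or turquoise is not meant.

How it is judged:
By the outcome, as a careful person would: the job done as asked, in the order asked, and still so for the second after the job is handed in, with the robot touching nothing.
It also fails if it takes over 72 s, if anything falls off the work surface, if the arm or the gripper's body presses on something with over 40 N, if the wrist force passes 120 N, or if a joint passes its speed limit or range.

### The arm

A 6-joint arm with a two-finger parallel gripper is mounted at the origin on the work surface. World frame = base frame: x ahead of the robot, y to its left, z up, the work surface at z = 0. Lengths are in m, angles in degrees, forces in N, time in s.
With the tool pointing down it reaches from about 0.325 to 0.85 m from the base axis. Payload 15.5 kg.
Tool frame: the origin (TCP) lies midway between the tips of the shut fingers; the grasp point (between the pads) lies 19 mm behind it; z points along the fingers, y is the line along which they close (so a half turn about z gives the same grasp; the last joint's range is limited). The gripper opens to 91 mm and grips with 3 to 60 N. Pads are 32 mm wide; open, the fingers measure 118 mm over their backs; the gripper's body (76 mm by 178 mm) begins 60 mm behind the grasp point.
Start: joints at [-76.576, 28.281, 77.091, -0, 74.628, -5.472], TCP at [0.202, -0.591, 0.214] pointing down, gripper open.
Joint ranges: [-166.48, 166.48], [-47.26, 123.95], [12.59, 153.08], [-70.14, 250.14], [6.76, 159.57], [-176.63, 176.63]. Speed limits (degrees/s): [108.29, 108.29, 147.25, 172.46, 172.46, 172.46].

### API

Orientations are given as a 3x3 rotation matrix whose columns are the frame's x, y, z axes.
In Python, from bench import ctrl gives the robot as it stands. The module is installed in compiled form; this text tells all that it offers. Calls block until the motion is done:
- ctrl.goto(position, orientation): joint-space move of the TCP to a pose.
- ctrl.move_l(position, vel=0.15, ori=None, contact_N=None): straight line of the TCP; ori=None keeps the orientation; vel is the mean speed in m/s. With contact_N (N) it stops when the force on the tool has changed by that much, and returns True; else False.
- ctrl.movej(angles): joint-space move.
- ctrl.command_gripper(opening): opening from 0.0 (shut) to 1.0 (fully open); the grip force is fixed at half the most; returns when the fingers have stopped.
- ctrl.sleep(seconds).
- ctrl.ik(position, orientation): joint angles nearest the present ones, or None.
- ctrl.read_camera(name): name is "scene" or "top"; returns the picture (384x512x3 uint8, blue, green, red); there is no depth.
- ctrl.camera_params(name): a dict with "fx", "fy", "cx", "cy" (pixels), "pose" (4x4, takes a point from camera to world coordinates). Camera axes: x right, y up, looking along -z (the intrinsics and any distortion apply to the point x, -y, -z); pixel columns grow to the right and rows downward; lengths in m; the calibration is good to about 2 mm. A picture is of the moment at which its call begins. camera_params takes no time and is no camera call.
A pose or a line that the arm cannot do raises ctrl.MotionError and nothing moves.
- ctrl.sign_off(): hands the job in; it is judged then, once.
Readings, each from a call of its own:
- ctrl.current_t(): time.
- ctrl.current_q(): joint angles.
- ctrl.current_dq(): joint speeds.
- ctrl.current_effort(): joint torques, N m.
- ctrl.current_tool_pos(): TCP position.
- ctrl.current_eef_rot(): TCP orientation.
- ctrl.current_contact_force(): force on the tool from outside, world axes, zero at the start.
- ctrl.current_wrist_torque(): the same for the moment, N m.
- ctrl.current_grip_width(): opening from 0.0 (shut) to 1.0 (fully open).
- ctrl.current_grasp_force(): force on a finger pad.
Only numpy, scipy, OpenCV 4.12 (cv2) and the standard library are available. Lean on these libraries where they do the work, as an engineer would, in place of code of your own. Each camera call takes 0.05 s, during which the arm holds its last target. There are 200 camera calls.

## Working session

There is one attempt and no reset: what is moved stays moved. The work goes in short steps, each a Python script; the robot and the scene stay as the last script left them, time stands still between calls to the robot, and variables do not carry over. Pictures are saved under pics/ and viewed, at most 10 in all, crops included, and the job is handed in when it is done.

```bash
mkdir -p pics; python3 - <<'E'
from bench import ctrl
import cv2,numpy as np
np.set_printoptions(precision=4,suppress=True)
for n in("scene","top"):
    cv2.imwrite(f"pics/{n}0.png",cv2.resize(ctrl.read_camera(n),(800,600),interpolation=cv2.INTER_CUBIC))
    p=ctrl.camera_params(n);print(n,p)
print(ctrl.current_eef_rot(),ctrl.current_t())
E
```

```text
scene {'fx': 410.40041756875485, 'fy': 410.40041756875485, 'cx': 259.72289585673013, 'cy': 195.31826493939337, 'pose': array([[-0.4474, -0.6361,  0.6287,  1.2432],
       [ 0.8942, -0.3296,  0.3029,  0.3638],
       [ 0.0145,  0.6977,  0.7162,  0.9279],
       [ 0.    ,  0.    ,  0.    ,  1.    ]])}
top {'fx': 410.65421312655934, 'fy': 410.65421312655934, 'cx': 261.00564919394384, 'cy': 189.29928435099353, 'pose': array([[ 0.006 ,  0.9838, -0.1791,  0.228 ],
       [-1.    ,  0.007 ,  0.0047,  0.0068],
       [ 0.0058,  0.179 ,  0.9838,  1.6052],
       [ 0.    ,  0.    ,  0.    ,  1.    ]])}
[[ 0.9461  0.3238 -0.0003]
 [ 0.3238 -0.9461  0.001 ]
 [ 0.0001 -0.001  -1.    ]] 0.1
```

View pics/scene0.png

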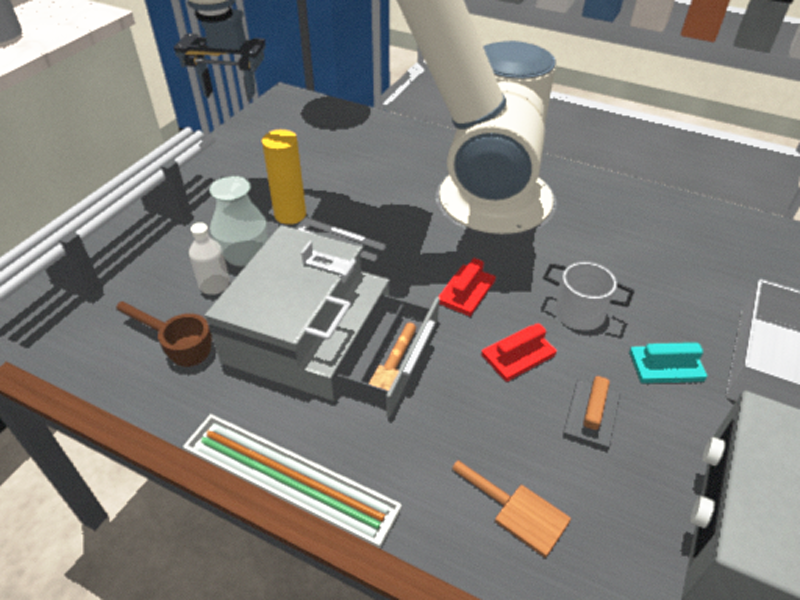

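View pics/top0.png

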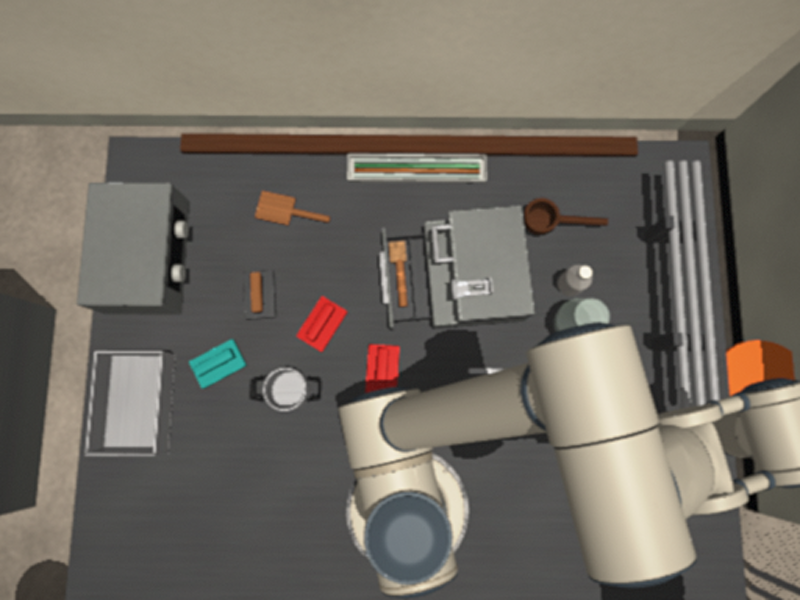

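Candidates for the press: the dark plate with the wooden handle at scene (595,410) / top (260,293). The lookalikes are red at scene (468,287) and (520,350), and turquoise at (668,362). By the description it is the dark one, so I'll check it in a close crop. The chest is at top (480,265) with its drawer open to the left.

```bash
python3 - <<'E'
from bench import ctrl
import cv2,numpy as np
t=ctrl.read_camera("top");s=ctrl.read_camera("scene")
def crop(im,c,r,w,h,k):
    o=cv2.resize(im[r:r+h,c:c+w],None,fx=k,fy=k,interpolation=cv2.INTER_CUBIC)
    for i in range(0,w,10):
        cv2.line(o,(i*k,0),(i*k,6),(0,255,255),1); cv2.putText(o,str(c+i),(i*k+1,15),0,.33,(0,255,255),1)
    for i in range(0,h,10):
        cv2.line(o,(0,i*k),(6,i*k),(0,255,255),1); cv2.putText(o,str(r+i),(8,i*k+4),0,.33,(0,255,255),1)
    return o
cv2.imwrite("pics/a.png",crop(t,240,125,110,90,7)[:600,:770])
a=crop(t,145,160,50,50,8);b=crop(s,355,235,50,50,8)
cv2.imwrite("pics/b.png",np.hstack([a,b]))
cv2.imwrite("pics/c.png",crop(s,130,140,155,120,5))
E
```

```text
(no output)
```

View pics/a.png

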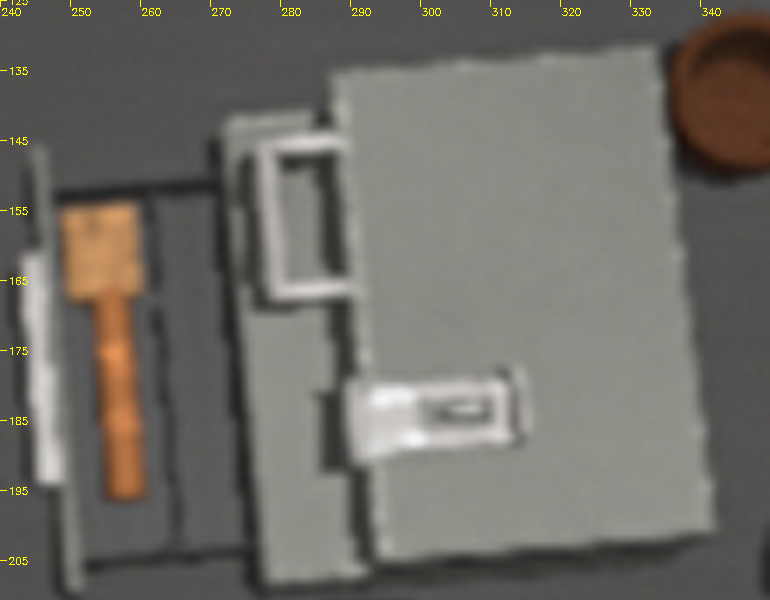

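View pics/b.png

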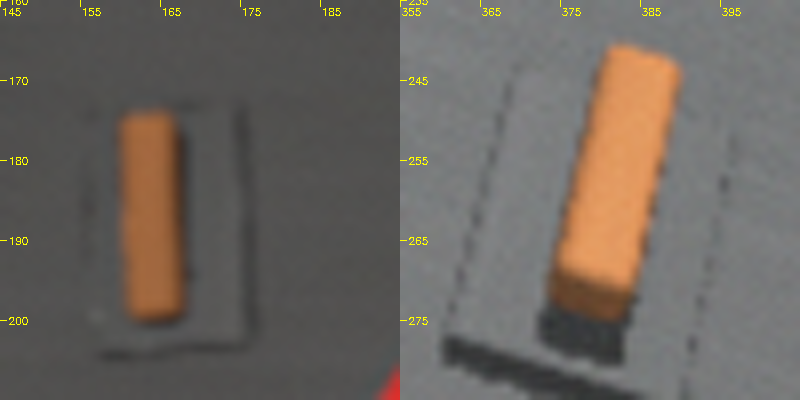

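View pics/c.png

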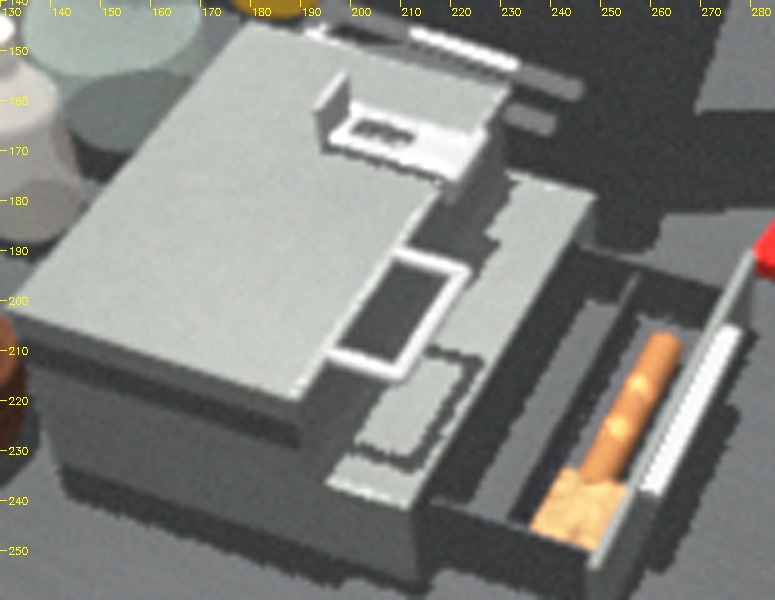

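The crops confirm the press: a wooden handle on a dark plate, top raw about (163,187) and scene raw about (382,256). The chest's lid, bar, hasp end and open drawer are all clear. Next I'll fit poses from these points in both views.

```bash
cat > fit.py <<'E'
from bench import ctrl
import numpy as np
from scipy.optimize import least_squares
P={n:ctrl.camera_params(n) for n in("scene","top")}
def proj(n,w):
    p=P[n];c=np.linalg.inv(p["pose"])@np.append(w,1)
    return np.array([p["fx"]*c[0]/-c[2]+p["cx"],p["fy"]*-c[1]/-c[2]+p["cy"]])
def raw(px,k,o): return (np.array(px)+.5)/k-.5+o
def W(v,p): 
    c,s=np.cos(v[2]),np.sin(v[2]);return np.array([v[0]+c*p[0]-s*p[1],v[1]+s*p[0]+c*p[1],p[2]])
E
python3 - <<'E'
from fit import *
np.set_printoptions(precision=4,suppress=True)
T=lambda x,y:("top",raw((x,y),7,(240,125)));S=lambda x,y:("scene",raw((x,y),5,(130,140)))
# functions of v=[x,y,yaw,drawer,lidback,lidhalf]
obs=[(T(228,120),lambda v:(-.135,.13,.068)),(T(265,582),lambda v:(-.135,-.13,.068)),
(T(335,75),lambda v:(-.078,v[5],.133)),(T(655,48),lambda v:(v[4],v[5],.133)),(T(712,530),lambda v:(v[4],-v[5],.133)),(T(382,558),lambda v:(-.078,-v[5],.133)),
(T(270,219),lambda v:(-.118,.055,.131)),(T(518,408),lambda v:(0,-.06,.164)),
(T(22,255),lambda v:(-.153-v[3],.065,.061)),(T(42,485),lambda v:(-.153-v[3],-.065,.061)),
(S(10,308),lambda v:(v[4],v[5],.133)),(S(297,397),lambda v:(-.078,v[5],.133)),(S(248,25),lambda v:(v[4],-v[5],.133)),(S(510,92),lambda v:(-.078,-v[5],.133)),
(S(432,322),lambda v:(-.118,.055,.131)),(S(595,195),lambda v:(-.135,-.13,.068)),(S(410,503),lambda v:(-.135,.13,.068)),(S(332,88),lambda v:(0,-.06,.164)),(S(692,410),lambda v:(-.153-v[3],0,.058))]
f=lambda v:np.concatenate([proj(n,W(v,g(v)))-q for (n,q),g in obs])
r=least_squares(f,[.5,-.1,-1.57,.1,.1,.13],loss="soft_l1");print(r.x,np.degrees(r.x[2]));print(r.fun.reshape(-1,2))
T=lambda x,y:("top",raw((x,y),8,(145,160)));S=lambda x,y:("scene",raw((x,y),8,(355,235)))
c=[(a,b,.055) for a,b in((.05,.013),(.05,-.013),(-.05,-.013),(-.05,.013))]
o2=list(zip([T(120,115),T(175,112),T(183,318),T(128,322)],c))+list(zip([S(212,45),S(280,68),S(232,290),S(155,268)],[c[3],c[2],c[1],c[0]]))
# top: up=+x; left=+y ; scene near=+x, left=-y
o2=[(o,c[i]) for o,i in zip([x[0] for x in o2],[0,1,2,3,2,3,0,1])]
f2=lambda v:np.concatenate([proj(n,W(v,g))-q for (n,q),g in o2])
r2=least_squares(f2,[.5,.4,0]);print(r2.x,np.degrees(r2.x[2]));print(r2.fun.reshape(-1,2))
# bystander blobs approx on plane
def ray(n,px,z):
    p=P[n];u=np.array([(px[0]-p["cx"])/p["fx"],-(px[1]-p["cy"])/p["fy"],-1]);d=p["pose"][:3,:3]@u;o=p["pose"][:3,3];return (o+d*(z-o[2])/d[2])
for nm,px,z in[("bottle top",(583,270),.15),("vase",(583,313),.175),("block",(542,216),.06),("red1",(322,323),.03),("red2",(383,368),.03),("pot",(286,388),.09),("paddle h",(328,218),.01),("jacks?",(485,371),0),("tray",(417,168),.02)]: print(nm,ray("top",np.array(px)*.64,z))
print("torch",ray("scene",(281*.64,138*.64),.2))
E
```

```text
[ 0.5797 -0.1848 -1.4801  0.0962  0.095   0.1305] -84.80398179081357
[[-1.0542 -0.2274]
 [-0.2148 -0.1303]
 [-0.6332 -0.265 ]
 [-0.3552 -0.0778]
 [-0.1806 -0.2385]
 [-0.4463 -0.2873]
 [-0.1748 -0.3019]
 [ 0.5687 -1.3414]
 [ 0.4357 -0.5134]
 [ 0.197  -0.3805]
 [-0.329  -1.1261]
 [ 0.1611 -0.4   ]
 [ 0.424  -1.5253]
 [-0.5105 -0.9732]
 [ 0.2167 -0.5532]
 [ 0.2615 -0.5308]
 [-0.4255  0.6225]
 [-0.4638 -0.361 ]
 [ 0.9164 -0.654 ]]
[0.522  0.3757 0.0829] 4.7486396996859535
[[-0.378  -0.7886]
 [-0.505  -0.9102]
 [-0.5735 -1.1465]
 [-0.5229 -1.1359]
 [-0.4854 -1.4681]
 [ 0.6934 -1.4233]
 [ 0.1944 -0.1586]
 [-0.4221 -0.6905]]
bottle top [ 0.5567 -0.4072  0.15  ]
vase [ 0.4516 -0.3958  0.175 ]
block [ 0.7149 -0.3358  0.06  ]
red1 [0.4447 0.2113 0.03  ]
red2 [0.3348 0.0589 0.03  ]
pot [0.2828 0.2829 0.09  ]
paddle h [0.721  0.2066 0.01  ]
jacks? [ 0.331  -0.1942  0.    ]
tray [ 0.8551 -0.0226  0.02  ]
torch [ 0.2846 -0.3989  0.2   ]
```

Fit: chest at (0.580,-0.185) with yaw -84.8° and the drawer 96 mm open; press at (0.522,0.376) with yaw 4.7°. I'll check reach first, then push the drawer.

```bash
cat > h.py <<'E'
from bench import ctrl
import numpy as np
YAW=-1.4801; O=np.array([.5797,-.1848]); PR=np.array([.522,.3757]); PYAW=.0829
def C(x,y,z):
    c,s=np.cos(YAW),np.sin(YAW); return np.array([O[0]+c*x-s*y,O[1]+s*x+c*y,z])
def R(ya,tilt=0):  # tool y along world angle ya; tilt leans z towards chest +x
    t=np.radians(tilt); cx=np.array([np.cos(YAW),np.sin(YAW),0])
    z=np.sin(t)*cx+np.array([0,0,-np.cos(t)]); y=np.array([np.cos(ya),np.sin(ya),0]); y-=z*(y@z); y/=np.linalg.norm(y)
    return np.column_stack([np.cross(y,z),y,z])
CY=YAW+np.pi/2
def st(m): print(m,"t",round(ctrl.current_t(),2),ctrl.current_tool_pos().round(4),"F",np.round(ctrl.current_contact_force(),1),"g",round(ctrl.current_grip_width(),3))
E
python3 - <<'E'
from h import *
for nm,p,r in[("push0",C(-.30,0,.05),(CY,20)),("push1",C(-.165,0,.05),(CY,20)),("hasp",C(-.005,-.06,.142),(CY,)),("hasp1",C(-.115,-.06,.225),(CY,)),
 ("bar",C(-.118,.055,.115),(YAW,)),("bar1",C(.10,.055,.33),(YAW,)),("pick",np.append(PR,.027),(PYAW+np.pi/2,)),("place",C(.005,0,.099),(CY,)),("up",C(.005,0,.35),(CY,))]:
    for f in(0,np.pi):
        q=ctrl.ik(p,R(r[0]+f,*r[1:])); print(nm,f>0,None if q is None else np.round(q,0))
E
```

```text
push0 False [ 18.  39.  92. -24.  56.  27.]
push0 True [  18.   39.   92.  -24.   56. -153.]
push1 False [  4.  37.  96. -27.  49.  17.]
push1 True [   4.   37.   96.  -27.   49. -163.]
hasp False [-26.  27.  92.  -0.  60. -31.]
hasp True [-26.  27.  92.  -0.  60. 149.]
hasp1 False [-15.  19.  92.  -0.  70. -20.]
hasp1 True [-15.  19.  92.  -0.  70. 160.]
bar False [-11.  34.  83.  -0.  63.  74.]
bar True [ -11.   34.   83.   -0.   63. -106.]
bar1 False [-28.  31.  54.  -0.  95.  56.]
bar1 True [ -28.   31.   54.   -0.   95. -124.]
pick False [ 30.  42.  84.  -0.  54. -64.]
pick True [ 30.  42.  84.  -0.  54. 116.]
place False [-24.  34.  86.  -0.  59. -29.]
place True [-24.  34.  86.  -0.  59. 151.]
up False [-24.  22.  67.  -0.  91. -29.]
up True [-24.  22.  67.  -0.  91. 151.]
```

```bash
python3 - <<'E'
from h import *
p=ctrl.current_tool_pos(); ctrl.move_l([p[0],p[1],.33],vel=.25)
ctrl.command_gripper(0)
ctrl.goto(C(-.31,0,.30),R(CY,20)); ctrl.move_l(C(-.31,0,.05),vel=.25); st("pre")
print(ctrl.move_l(C(-.20,0,.05),vel=.10,contact_N=30)); st("a")
print(ctrl.move_l(C(-.155,0,.05),vel=.06,contact_N=25)); st("b")
w=ctrl.current_tool_pos()-np.append(O,0);print("chest x",w[:2]@[np.cos(YAW),np.sin(YAW)])
E
```

```text
pre t 6.16 [0.5523 0.124  0.0511] F [0.6 0.3 0.5] g 0.009
False
a t 7.41 [0.5615 0.0148 0.05  ] F [-0.7  1.   0.4] g 0.006
True
b t 7.98 [ 0.5646 -0.0177  0.0497] F [-3.  18.6  8.7] g 0.005
chest x -0.1677423233531438
```

```bash
python3 - <<'E'
from h import *
import cv2
ctrl.move_l(C(-.20,0,.06),vel=.15); ctrl.move_l(C(-.26,0,.25),vel=.3); 
ctrl.goto(C(-.004,-.06,.24),R(CY)); ctrl.command_gripper(.75)
print(ctrl.move_l(C(-.004,-.06,.144),vel=.15,contact_N=8)); st("down")
ctrl.command_gripper(0); st("closed")
s=ctrl.read_camera("scene");cv2.imwrite("pics/d.png",cv2.resize(s[100:260,110:310],None,fx=3.7,fy=3.7,interpolation=cv2.INTER_CUBIC))
E
```

```text
False
down t 12.14 [ 0.52   -0.1864  0.1447] F [-0.1 -0.5  0.5] g 0.747
closed t 12.78 [ 0.5197 -0.1863  0.1441] F [1.  0.8 1.5] g 0.365
```

View pics/d.png

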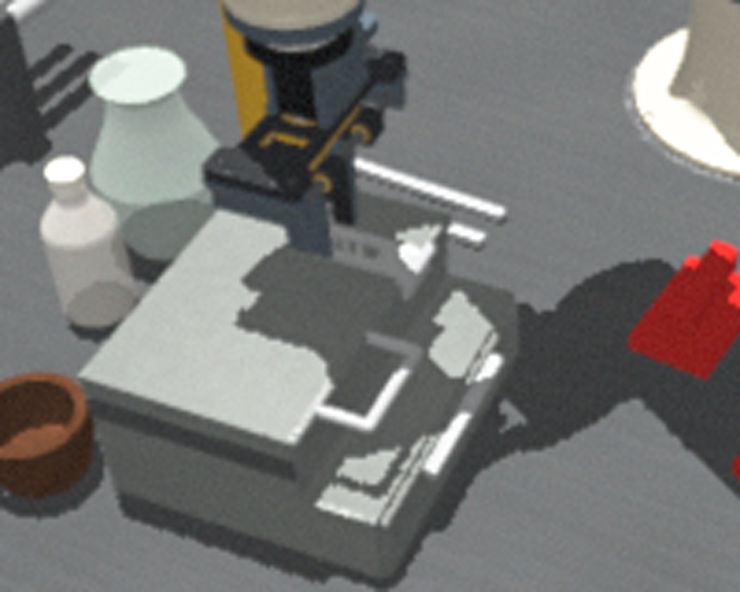

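The drawer is home, with its pull against the chest front at crop (450,440). The fingers hold the hasp end at crop (340,235), width 33 mm. Next is the flip along its arc.

```bash
python3 - <<'E'
from h import *
import cv2
for d in range(10,116,15):
    a=np.radians(d); r=np.array([[np.cos(a),-np.sin(a)],[np.sin(a),np.cos(a)]])@[.081,.005]
    ctrl.move_l(C(-.085+r[0],-.06,.139+r[1]),vel=.15)
st("arc")
ctrl.command_gripper(.7); ctrl.move_l(ctrl.current_tool_pos()+[0,0,.12],vel=.25); 
ctrl.command_gripper(.38);ctrl.goto(C(-.12,.055,.22),R(YAW)); st("over bar")
s=ctrl.read_camera("scene");cv2.imwrite("pics/e.png",cv2.resize(s[100:260,110:310],None,fx=3.7,fy=3.7,interpolation=cv2.INTER_CUBIC))
E
```

```text
arc t 15.12 [ 0.5089 -0.0669  0.2106] F [1.6 0.8 6.1] g 0.363
over bar t 18.52 [ 0.6236 -0.0603  0.2203] F [-0.2  0.2  0.3] g 0.382
```

View pics/e.png

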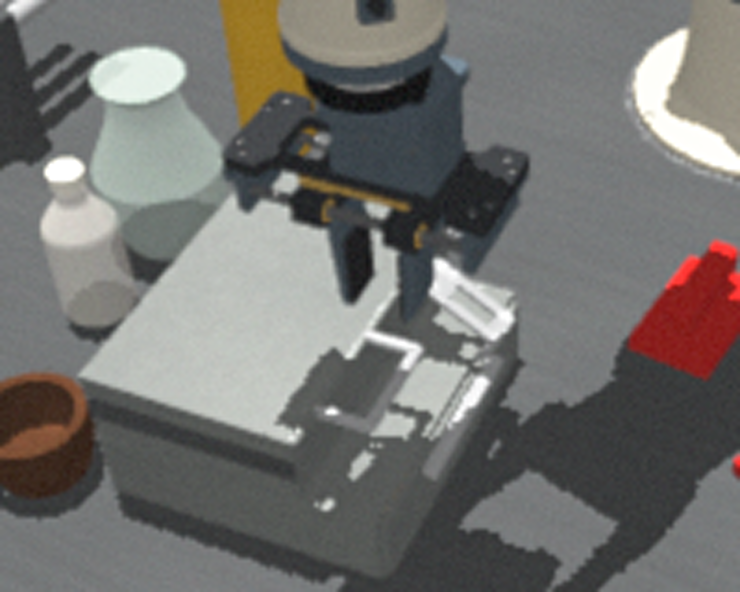

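The hasp now leans down in front at crop (470,300). Next: grip the bar and raise the lid.

```bash
python3 - <<'E'
from h import *
import cv2
hit=ctrl.move_l(C(-.120,.055,.113),vel=.12,contact_N=6); st(f"down {hit}")
if not hit:
    ctrl.command_gripper(0); st("closed")
    if .07<ctrl.current_grip_width()<.16:
        for d in list(range(8,92,12))+[94]:
            a=np.radians(d); ctrl.move_l(C(.095-.213*np.cos(a),.055,.129+.213*np.sin(a)-.016),vel=.14)
            st(d)
E
```

```text
down False t 19.61 [ 0.6241 -0.0604  0.1137] F [-0.9 -0.3  0.6] g 0.379
closed t 20.12 [ 0.624  -0.0626  0.1134] F [ -0.9 -17.9   0.3] g 0.101
8 t 20.49 [ 0.6243 -0.0647  0.1432] F [ 1.6 -3.3 -0.6] g 0.099
20 t 20.96 [ 0.6251 -0.0748  0.1856] F [2.3 2.6 1.2] g 0.107
32 t 21.43 [ 0.6268 -0.0932  0.2258] F [ 0.8 10.5  8.1] g 0.1
44 t 21.89 [ 0.6293 -0.1195  0.2617] F [-4.1 18.4 19.4] g 0.1
56 t 22.36 [ 0.6325 -0.1542  0.2909] F [-5.9 15.6 24.1] g 0.099
68 t 22.82 [ 0.6362 -0.1946  0.3118] F [-5.5  6.4 23.2] g 0.101
80 t 23.29 [ 0.6401 -0.2383  0.3235] F [-4.2  0.8 15.9] g 0.099
94 t 23.81 [ 0.6447 -0.2902  0.3252] F [-1.5 -2.2  8.8] g 0.103
```

```bash
python3 - <<'E'
from h import *
import cv2
ctrl.command_gripper(.35); ctrl.move_l(ctrl.current_tool_pos()+[0,0,.06],vel=.2)
ctrl.goto(np.append(PR,.20),R(PYAW+np.pi/2)); ctrl.command_gripper(.9); st("over press")
s=ctrl.read_camera("scene");t=ctrl.read_camera("top")
k=lambda im,c,r,w,h,f:cv2.resize(im[r:r+h,c:c+w],(int(w*f),int(h*f)),interpolation=cv2.INTER_CUBIC)
cv2.imwrite("pics/f.png",np.hstack([k(s,110,80,330,210,1.6)[:336],k(t,240,115,112,150,2.24)[:336]]))
hit=ctrl.move_l(np.append(PR,.027),vel=.15,contact_N=8); st(f"down {hit}")
E
```

```text
over press t 28.17 [0.522  0.3757 0.2   ] F [-0.3 -0.2 -0.1] g 0.899
down False t 29.57 [0.5225 0.376  0.0279] F [-0.2  0.4  0.1] g 0.898
```

View pics/f.png

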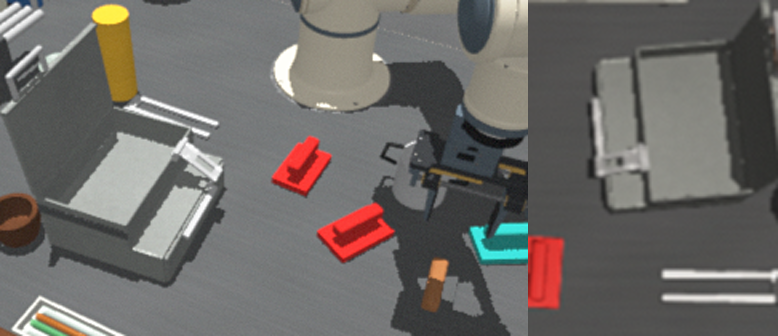

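The lid stands upright with the compartment empty, the hasp is in front, and the drawer is home. The fingers are around the press handle.

```bash
python3 - <<'E'
from h import *
ctrl.command_gripper(0); st("grip")
if .2<ctrl.current_grip_width()<.36:
    p=ctrl.current_tool_pos(); ctrl.move_l([p[0],p[1],.26],vel=.2); st("lift")
    ctrl.goto(C(.006,0,.26),R(CY)); st("above")
    ctrl.move_l(C(.006,0,.115),vel=.15); st("in")
    print(ctrl.move_l(C(.006,0,.095),vel=.02,contact_N=4)); st("down")
E
```

```text
grip t 30.46 [0.522  0.3757 0.027 ] F [0.3 0.9 0.1] g 0.286
lift t 31.77 [0.5215 0.3754 0.2588] F [ 0.2  0.7 -5.8] g 0.284
above t 33.83 [ 0.5806 -0.1899  0.26  ] F [-0.1  0.2 -5.4] g 0.288
in t 34.94 [ 0.5808 -0.191   0.1159] F [ 0.2  0.6 -6. ] g 0.287
True
down t 35.7 [ 0.5801 -0.1907  0.0988] F [-0.2 -0.2  4.6] g 0.284
```

```bash
python3 - <<'E'
from h import *
import cv2
ctrl.command_gripper(.55); st("open"); p=ctrl.current_tool_pos(); ctrl.move_l([p[0],p[1],.30],vel=.15)
ctrl.goto(C(-.35,0,.32),R(CY)); st("away"); ctrl.sleep(.3)
s=ctrl.read_camera("scene");t=ctrl.read_camera("top")
k=lambda im,c,r,w,h,f:cv2.resize(im[r:r+h,c:c+w],(int(w*f),int(h*f)),interpolation=cv2.INTER_CUBIC)
cv2.imwrite("pics/g.png",np.hstack([k(s,90,70,180,220,2.5)[:550],k(t,235,115,120,190,2.9)[:550]]))
E
```

```text
open t 36.26 [ 0.5794 -0.1904  0.0982] F [1.  0.5 0.6] g 0.548
away t 39.08 [0.5484 0.1628 0.3198] F [ 0.1 -0.3 -0.1] g 0.549
```

View pics/g.png

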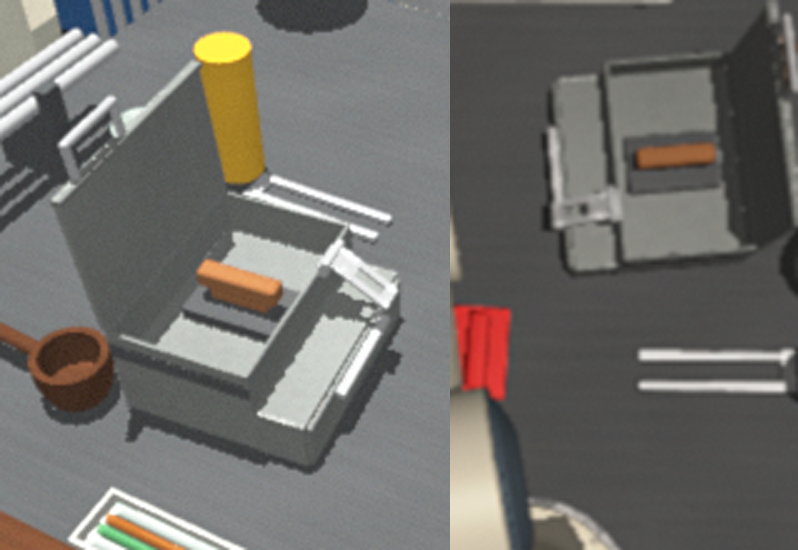

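The press sits flat in the compartment (scene crop (240,295), top crop (672,160)). The lid is upright, the drawer home and the hasp in front, and nothing else in view has moved. I'm handing it in.

```bash
python3 -c "
from bench import ctrl
print(ctrl.sign_off())"
```

```text
the job is handed in; nothing more can be done
None
```

I handed the job in at about 39 s of the 72 s allowed: the drawer is home, the hasp is flipped to the front, the lid stands upright, and the press lies flat on the compartment floor, released.

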